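Clip the second busbar holder on the rail, slide it home and lay in the busbar

ROBOT

A 6-joint arm with a two-finger parallel gripper is mounted at the origin on a cart in front of the work surface, level with it; the furniture and walls round the work are solid. World frame = base frame: x ahead of the robot, y to its left, z up, the work surface at z = 0. Lengths are in m, angles in rad, forces in N, time in s.
With the tool pointing down it reaches from about 0.3 to 0.775 m from the base axis. Payload 14.6 kg.
Tool frame: the origin (TCP) lies on the centre line of the jaws, within the pads' length; the fingertips stand 19 mm ahead of it and the grasp point (between the pads) is the TCP; z points along the fingers, y is the line along which they close (so a half turn about z gives the same grasp; the last joint's range is limited). The gripper opens to 94 mm and grips with 3 to 60 N. Pads are 16 mm wide; open, the fingers measure 119 mm over their backs; the gripper's body (75 mm by 177 mm) begins 78 mm behind the grasp point.
Start: joints at [1.039, 0.3, 1.521, -0, 1.321, -0.067], TCP at [0.247, 0.492, 0.224] pointing down, gripper open.
Joint ranges: [-3.03, 3.03], [-0.79, 2.21], [0.23, 2.52], [-1.04, 4.18], [0, 3.07], [-2.55, 2.55]. Speed limits (rad/s): [2.22, 2.22, 2.57, 3.14, 3.14, 3.14].

INTERFACE

Orientations are given as [roll, pitch, yaw] about the fixed x, y, z axes, in that order (R = Rz(yaw) Ry(pitch) Rx(roll)).
In Python, from station import get_obs, camera, workorder gives the robot as it stands.
- The arm moves only by the tool play_rows, never from a script. Its argument "motion" is a list that holds one entry, the list of rows, each a list of 7 numbers: the shift along the tool's x, y, z as a fraction of full scale, then the turn, a rotation vector about the tool's x, y, z as a fraction of full scale, then the opening, from -1 (shut) to 1 (fully open). In form: [[[x, y, z, ax, ay, az, grip], ...]]. A call has 1 to 10 rows; each row is the pose to reach, as a shift and turn from the pose commanded when the call began, along the tool's axes at that moment, turning the shorter way round; what a row does not reach only later rows make up. Full scale, the value 1, is 0.25 m for a shift and 2 pi rad for a turn. A row lasts 1/10 s, in which the tool goes at most 50 mm and 8.59 degrees, less where a joint would pass 70% of its speed; a pose out of reach is approached as far as the arm can. A call with a number of a shift or a turn outside -1 to 1 is refused whole. A call with a gripper value outside its range is refused whole. The fingers move at their own pace and stop on an object; "grip_force" is the grip in N (left out, the last holds). Time passes only in rows, so rows that repeat a pose let the fingers close. It gives the time, the measured TCP pose, the force, the opening and the grip force at its end, in the units of the state.
- get_obs(): the state, without advancing time (a new reading comes with each control period).
- camera(name): name is "scene" or "side" or "wrist"; returns a dict with "frame" (420x560x3 uint8, red, green, blue), "z_map" (420x560 float32, m along the optical axis (not along the pixel's ray), 0 where there is no reading), "camera_matrix" (3x3 intrinsics, pixels), "D" ([k1, k2, p1, p2, k3] as OpenCV has them; the pictures are not rectified), "T" (4x4, takes a point from camera to world coordinates); the wrist camera has in their place "T_tool_cam" (4x4, takes a point from camera to tool coordinates, whose origin is the TCP and whose axes are the flange's). Camera axes: x right, y up, looking along -z (the intrinsics and any distortion apply to the point x, -y, -z); pixel columns grow to the right and rows downward; lengths in m; the calibration is good to about 2 mm. A picture is of the moment at which its call begins: read the wrist's pose just before it.
- workorder.hand_in(): hands the job in; it is judged then, once.
The state is a dict: "time_s": time; "qpos": joint angles; "joint_vel": joint speeds; "tau": joint torques, N m; "ee_pos": TCP position; "eef_rot": TCP orientation; "force": force on the tool from outside, world axes, zero at the start; "moment": the same for the moment, N m; "grip_width": finger opening in m; "grip_force": force on a finger pad.
Only numpy, scipy, OpenCV 4.12 (cv2) and the standard library are available. Lean on these libraries where they do the work, as an engineer would, in place of code of your own. Each camera call takes 0.05 s, during which the arm holds its last target. There are 200 camera calls.

TASK

Finish the busbar on this mounting plate. Hook the loose busbar holder (the tall grey one with the open slot on top) under one edge of the empty stretch of rail, clear of the terminals, and press it down until its sprung foot clicks under the other edge; then slide it along the rail until it butts against the row of terminals. Last, lay the copper bar down into the slots of both holders, so that it bridges the terminals and sticks out past both holders, and leave the spare terminal block and the tools where they are.

Things in the scene. Friction and masses are not known exactly. Their poses are not given: they have to be found in the camera images.
- mounting_plate: Steel mounting plate lying on the bench, 170 (x) x 300 (y) x 3 mm, origin at the centre of its underside, z up. Carries the rail, a 9 mm wide end bracket on the rail at y = -125 mm (28 mm tall above the rail top) and, at x = 40 to 66 mm, open slotted cable trunking 31 mm tall.
- rail_mid (a point): Middle of the top-hat rail, on its centre line, level with its top (18 mm above the bench); axes as the plate. It runs 130 mm to either side along y. Its edges are lips 2 mm thick whose outer edges lie at x = -17.5 and +17.5 mm; each sticks out 5 mm beyond the rail's side wall, with 13 mm of free height under it.
- terminal_row: Fixed on the rail, from the origin towards +y: seven terminals (y = 0 to 56 mm, top 33 mm above the rail top, 52 mm long in x), a fixed busbar holder like the loose one (to y = 72 mm), an end bracket (to 81 mm). Origin: rail centre line, level with the rail top, in the row's free end face; axes as the plate. The empty rail lies on its -y side.
- fixed_slot (a point): Middle of the slot floor of the fixed holder, 64 mm along +y from the terminal row's origin, 40 mm above the rail top.
- busbar_holder: Loose grey busbar holder standing on the bench, 16 mm wide (y), 59 mm tall, origin at the centre of its underside. Tower x = -16 to 16 mm, z = 22 to 59 mm; foot block x = -22.5 to 24 mm, z = 9 to 22 mm. Rigid claw at -x, sprung foot at +x (black, release tab out to x = 31 mm). It does not go over the rail when pressed straight down.
- holder_claw (a point): Upper inner edge of the rigid claw (holder x = -14.5, z = 5.8 mm), 3.2 mm below the seating plane; it goes under a lip of the rail. The leg behind it has its inner face at x = -18.2 mm. Outside x = -15 mm the underside is cut back up to z = 11.6 mm, so the claw goes over a lip with the holder tilted 20 to 30 degrees, claw side down.
- holder_foot (a joint): Sprung foot of the loose holder, slides along holder +x (outward): 0 at rest, 0.0036 m fully pushed back, 1 to 3 N of spring. Its bevelled nose (in to x = 15.3 mm) rides over the second lip when pressed down and springs back to 0 under it.
- holder_seat (a point): Centre of the loose holder's seating plane (holder z = 9 mm); lies on the rail's centre line, level with its top, when the holder is clipped on. Axes as the holder. When pushed along the rail at more than about 10 mm above this plane it tips and jams: push low down, or keep it gripped upright.
- holder_slot (a point): Middle of the slot floor of the loose holder (holder z = 49 mm). The slot runs along y, 14 mm wide, 10 mm deep, its mouth flared to 20 mm.
- busbar: Flat copper bar lying on the bench, 12 (x) x 120 (y) x 5 mm, origin at the centre of its underside, y along its length.
- busbar_center (a point): Centre of the copper bar, 2.5 mm above its underside.
- spare_terminal: Spare grey terminal block standing on the bench, 16 mm wide, 39 mm tall, stepped top without a slot; not to be used.
- screwdriver_b: Screwdriver with yellow handle lying on the bench, 173 mm long; bystander.
- side_cutter: Side cutters with blue handles lying on the bench, 141 mm long; bystander.
- marker_2: White marker pen with blue cap lying on the bench, 128 mm long; bystander.

How it is judged:
On the way, in this order (a step that is already met when the one before it is completed fails the run):
1. the holder is clipped on the rail (level, seated, sprung foot home) with at least 10 mm of empty rail between it and the terminals (x of holder_seat in the frame of terminal_row between -0.003 and 0.003 m and z of holder_seat in the frame of terminal_row between -0.0015 and 0.0015 m and angle between holder_seat's own z axis and vertical below 0.06 rad and angle between the y axis of busbar_holder and the y axis of terminal_row, either way round below 0.08 rad and value of joint holder_foot below 0.0015 m and y of holder_seat in the frame of terminal_row between -0.115 and -0.018 m), for 0.2 s.
2. still clipped on, it has been slid along the rail to butt against the end terminal (gap under 2.5 mm) (x of holder_seat in the frame of terminal_row between -0.003 and 0.003 m and z of holder_seat in the frame of terminal_row between -0.0015 and 0.0015 m and angle between holder_seat's own z axis and vertical below 0.06 rad and angle between the y axis of busbar_holder and the y axis of terminal_row, either way round below 0.08 rad and value of joint holder_foot below 0.0015 m and y of holder_seat in the frame of terminal_row between -0.0105 and -0.006 m), for 0.2 s.
At the end, for the whole second after the job is handed in: Holder clipped on: within 1.5 mm in height, 3 mm of the centre line, 0.06 rad of upright, foot under 1.5 mm; gap to the terminals under 2.5 mm. Bar flat on both slot floors (1.5 mm, 0.05 rad), along the rail (3 mm, 0.05 rad), sticking out past both holders. At rest (all of step 2 and x of busbar_center in the frame of terminal_row between -0.003 and 0.003 m and z of busbar_center in the frame of terminal_row between 0.041 and 0.0443 m and y of busbar_center in the frame of terminal_row between 0.0125 and 0.041 m and angle between the y axis of busbar and the y axis of terminal_row, either way round below 0.05 rad and angle between the z axis of busbar and the z axis of terminal_row, either way round below 0.05 rad and linear speed of each of busbar, busbar_holder below 0.02 m/s); the robot touches nothing.
It fails at once if a bystander (spare terminal) is shifted by more than 30 mm (distance of spare_terminal from where it was at the start of the episode above 0.03 m).
It fails at once if a bystander (screwdriver b) is shifted by more than 30 mm (distance of screwdriver_b from where it was at the start of the episode above 0.03 m).
It fails at once if a bystander (side cutter) is shifted by more than 30 mm (distance of side_cutter from where it was at the start of the episode above 0.03 m).
It fails at once if a bystander (marker 2) is shifted by more than 30 mm (distance of marker_2 from where it was at the start of the episode above 0.03 m).
It also fails if it takes over 67 s, if anything falls off the work surface, if the arm or the gripper's body presses on something with over 40 N, if the wrist force passes 120 N, or if a joint passes its speed limit or range.

## Working session

There is one attempt and no reset: what is moved stays moved. The work goes in short steps, Python scripts to look and compute and a tool call to move; the robot and the scene stay as the last step left them, time stands still between calls to the robot, and variables do not carry over. Pictures are saved under pics/ and viewed, at most 13 in all, crops included, and the job is handed in when it is done.

Besides the shell and the picture viewer there is one more tool, called after ">>>" as name(argument=value, ...), one argument or row to a line, values as JSON. play_rows: Moves the arm, as the interface text tells. Its arguments: {"type":"object","properties":{"motion":{"type":"array"},"grip_force":{"type":"number"}},"required":["motion"]}

```bash
ls; mkdir -p pics
cat > h.py <<'E'
import numpy as np, cv2, pickle
from station import get_obs, camera, workorder
from scipy.spatial.transform import Rotation as R
def toolT(o):
    T=np.eye(4); T[:3,:3]=R.from_euler('xyz',o['eef_rot']).as_matrix(); T[:3,3]=o['ee_pos']; return T
def snap(name,fn=None):
    o=get_obs(); c=camera(name)
    if 'T' not in c: c['T']=toolT(o)@c['T_tool_cam']
    if fn:
        cv2.imwrite(f'pics/{fn}.png',c['frame'][:,:,::-1]); pickle.dump(c,open(f'pics/{fn}.pkl','wb'))
    return c
def load(fn): return pickle.load(open(f'pics/{fn}.pkl','rb'))
def ray(c,u,v):
    p=cv2.undistortPoints(np.array([[[u,v]]],float),c['camera_matrix'],np.array(c['D'],float))[0,0]
    d=c['T'][:3,:3]@np.array([p[0],-p[1],-1]); return c['T'][:3,3],d
def px(c,u,v):
    o,d=ray(c,u,v); return o+d*c['z_map'][int(round(v)),int(round(u))]
def pz(c,u,v,z):
    o,d=ray(c,u,v); return o+d*(z-o[2])/d[2]
def cloud(c):
    h,w=c['z_map'].shape; uv=np.stack(np.meshgrid(np.arange(w),np.arange(h)),-1).reshape(-1,1,2).astype(float)
    p=cv2.undistortPoints(uv,c['camera_matrix'],np.array(c['D'],float))[:,0]
    z=c['z_map'].reshape(-1,1); P=np.hstack([p[:,:1],-p[:,1:],-np.ones_like(z)])*z
    return (P@c['T'][:3,:3].T+c['T'][:3,3]).reshape(h,w,3)
def proj(c,P):
    q=np.linalg.inv(c['T'])@np.append(P,1); q=np.array([q[0],-q[1],-q[2]])
    return cv2.projectPoints(q.reshape(1,1,3),np.zeros(3),np.zeros(3),c['camera_matrix'],np.array(c['D'],float))[0].ravel()
E
python3 - <<'E'
from h import *
o=get_obs(); print(o)
for n in ['scene','side','wrist']:
    c=snap(n,n+'0'); print(n,c['T'].round(3).tolist())
ims=[cv2.imread(f'pics/{n}0.png') for n in ['scene','side']]
cv2.imwrite('pics/both.png',cv2.resize(np.vstack(ims),None,fx=.714,fy=.714))
E
```

```text
pics
{'time_s': 0.0, 'qpos': array([ 1.03940624e+00,  3.00471742e-01,  1.52156649e+00,  1.02106423e-05,
        1.32070612e+00, -6.65808648e-02]), 'joint_vel': array([ 1.32637598e-03, -7.03838019e-04,  2.25798026e-03,  7.91191427e-04,
        1.40941262e-03,  1.94276210e-05]), 'tau': array([ 5.34827086e-05, -5.31811917e+01, -3.52742350e+01,  7.08591426e-02,
        2.43961997e-02, -7.54084249e-05]), 'ee_pos': array([0.24640952, 0.49144892, 0.22389214]), 'eef_rot': array([-3.14044417e+00, -8.64921523e-05,  2.67678085e+00]), 'force': array([-0.21963417,  0.81218206,  0.35043297]), 'moment': array([ 0.00701175, -0.02025074,  0.04227231]), 'grip_force': 0.0, 'grip_width': 0.09385500665392492}
scene [[0.574, 0.387, -0.722, -0.231], [-0.819, 0.274, -0.504, -0.481], [0.002, 0.88, 0.474, 0.542], [0.0, 0.0, 0.0, 1.0]]
side [[-0.987, 0.093, -0.134, 0.334], [-0.163, -0.578, 0.799, 1.063], [-0.004, 0.811, 0.586, 0.869], [0.0, 0.0, 0.0, 1.0]]
wrist [[0.449, -0.864, -0.228, 0.18], [0.894, 0.433, 0.115, 0.524], [-0.001, -0.255, 0.967, 0.385], [0.0, 0.0, 0.0, 1.0]]
```

View pics/scene0.png

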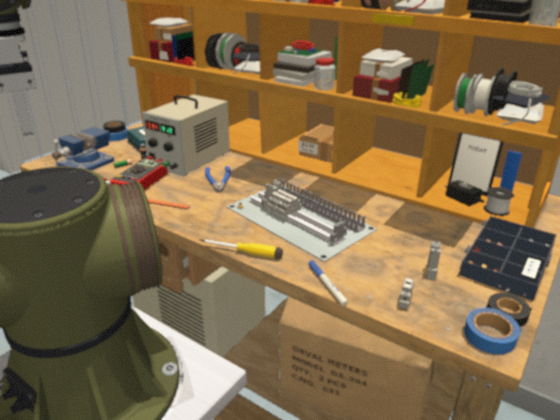

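View pics/side0.png

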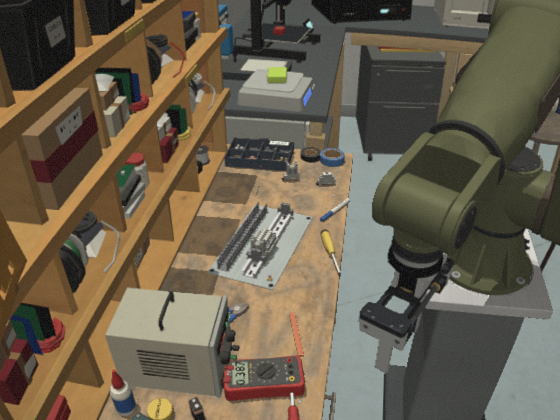

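The scene view shows the plate at about (300,215), the tall holder at (433,260), the spare at (406,293) and the bar at (165,203). In the side view the bar is at (296,335) and the holder at (291,172).

Run:
```python
from h import *
a=load('scene0');b=load('side0')
for n,c,pts in [('scene',a,dict(holder=(434,258),spare=(405,293),barL=(140,199),barR=(187,207),pl1=(228,207),pl2=(322,257),pl3=(374,228),sd=(280,252),sdt=(203,240),mk1=(312,264),mk2=(343,300),cut=(217,186),rowtop=(270,200))),
 ('side',b,dict(holder=(291,172),spare=(326,180),bar1=(293,316),bar2=(300,353),pl1=(212,270),pl2=(272,285),pl3=(309,217)))]:
    for k,(u,v) in pts.items(): print(n,k,px(c,u,v).round(3),'z0:',pz(c,u,v,0).round(3)[:2])
```

```text
scene holder [ 0.518 -0.299  0.043] z0: [ 0.582 -0.284]
scene spare [ 0.405 -0.291  0.034] z0: [ 0.448 -0.278]
scene barL [ 0.078 -0.073  0.284] z0: [0.417 0.376]
scene barR [0.445 0.246 0.007] z0: [0.454 0.255]
scene pl1 [0.502 0.172 0.005] z0: [0.508 0.178]
scene pl2 [ 0.453 -0.106  0.005] z0: [ 0.459 -0.102]
scene pl3 [ 0.608 -0.142  0.006] z0: [ 0.617 -0.139]
scene sd [ 0.401 -0.043  0.021] z0: [ 0.426 -0.026]
scene sdt [0.355 0.113 0.014] z0: [0.371 0.129]
scene mk1 [ 0.412 -0.108  0.013] z0: [ 0.428 -0.099]
scene mk2 [ 0.353 -0.205  0.015] z0: [ 0.369 -0.198]
scene cut [0.558 0.255 0.012] z0: [0.576 0.271]
scene rowtop [0.53  0.073 0.041] z0: [0.592 0.119]
side holder [ 0.53  -0.286  0.035] z0: [ 0.538 -0.343]
side spare [ 0.425 -0.282  0.02 ] z0: [ 0.427 -0.314]
side bar1 [0.444 0.258 0.006] z0: [0.444 0.252]
side bar2 [0.415 0.358 0.006] z0: [0.415 0.352]
side pl1 [0.658 0.137 0.003] z0: [0.66  0.134]
side pl2 [0.507 0.164 0.002] z0: [0.507 0.162]
side pl3 [ 0.454 -0.112  0.005] z0: [ 0.455 -0.118]
```

```bash
cat >> h.py <<'E'
def rel(p,yaw,tilt=0,tiltax=None,base=None):
    """shift and turn fractions to reach p, orientation Rz(yaw)Rx(pi), plus tilt about world axis"""
    o=get_obs(); T=toolT(o) if base is None else base
    Rt=R.from_euler('xyz',[np.pi,0,yaw])
    if tilt: Rt=R.from_rotvec(np.array(tiltax)*tilt)*Rt
    s=T[:3,:3].T@(np.array(p)-T[:3,3])/.25
    r=(R.from_matrix(T[:3,:3]).inv()*Rt).as_rotvec()/(2*np.pi)
    print('move',s.round(4).tolist(),r.round(4).tolist(),'rows>=',int(np.ceil(max(np.linalg.norm(s)*5,np.linalg.norm(r)*360/8.59))))
E
python3 - <<'E'
from h import *
rel([0.42,0.27,0.20],1.85)
E
```

```text
move [-1.0177, -0.4807, 0.0965] [-0.0001, 0.0, 0.1316] rows>= 6
```

>>> play_rows(
  motion=[
    [[-0.98,-0.46,0.09,0,0,0.13,1],[-0.98,-0.46,0.09,0,0,0.13,1],[-0.98,-0.46,0.09,0,0,0.13,1],[-0.98,-0.46,0.09,0,0,0.13,1],[-0.98,-0.46,0.09,0,0,0.13,1],[-0.98,-0.46,0.09,0,0,0.13,1],[-0.98,-0.46,0.09,0,0,0.13,1],[-0.98,-0.46,0.09,0,0,0.13,1],[-0.98,-0.46,0.09,0,0,0.13,1]],
  ],
)

```text
time_s: 1.05
ee_pos: [0.4134, 0.2798, 0.202]
eef_rot: [-3.142, -0.0, 1.862]
force: [-0.1, 0.7, 0.2]
grip_width: 0.0941
grip_force: 0.0
```

Run:
```python
from h import *
snap('wrist','w1'); print(get_obs()['ee_pos'],get_obs()['eef_rot'],np.abs(get_obs()['joint_vel']).max())
rel([0.52,0.04,0.22],1.386)
```

```text
[0.4133533  0.27993777 0.20199934] [-3.14157508e+00 -1.14111564e-04  1.86249246e+00] 0.0014995160134653126
move [-1.0419, 0.1326, -0.0721] [-0.0, -0.0, 0.0758] rows>= 6
```

>>> play_rows(
  motion=[
    [[-1.0,0.11,-0.07,0,0,0.076,1],[-1.0,0.11,-0.07,0,0,0.076,1],[-1.0,0.11,-0.07,0,0,0.076,1],[-1.0,0.11,-0.07,0,0,0.076,1],[-1.0,0.11,-0.07,0,0,0.076,1],[-1.0,0.11,-0.07,0,0,0.076,1],[-1.0,0.11,-0.07,0,0,0.076,1],[-1.0,0.11,-0.07,0,0,0.076,1]],
  ],
)

```text
time_s: 1.9
ee_pos: [0.5112, 0.0486, 0.2193]
eef_rot: [-3.141, -0.0, 1.384]
force: [0.8, 0.6, -0.0]
grip_width: 0.0937
grip_force: 0.0
```

Run:
```python
from h import *
snap('wrist','w2'); print(get_obs()['ee_pos'],get_obs()['eef_rot'])
rel([0.5,-0.24,0.20],1.2)
cv2.imwrite('pics/w12.png',np.hstack([cv2.resize(cv2.imread(f'pics/{n}.png'),(400,300)) for n in['w1','w2']]))
```

```text
[0.51122182 0.04880268 0.21940383] [-3.14138353e+00 -1.06251154e-04  1.38480397e+00]
move [-1.1436, 0.1695, 0.0775] [-0.0, -0.0, 0.0294] rows>= 6
```

View pics/w2.png

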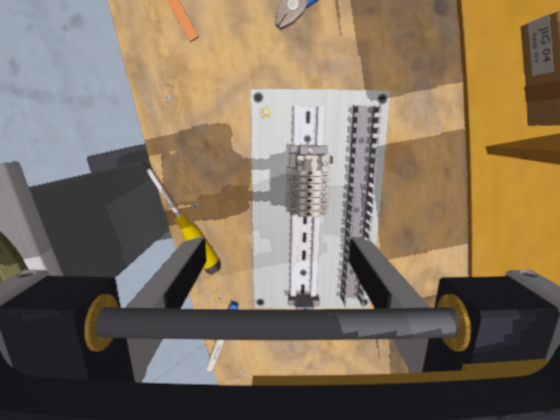

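The plate spans (252..388, 90..308). The terminal row runs from v≈145 to its free end at v≈215, the empty rail lies at (303, 215–295), and the trunking is on the right. Next is the holder.

>>> play_rows(
  motion=[
    [[-1.0,0.17,0.1,0,0,0.03,1],[-1.0,0.17,0.1,0,0,0.03,1],[-1.0,0.17,0.1,0,0,0.03,1],[-1.0,0.17,0.1,0,0,0.03,1],[-1.0,0.17,0.1,0,0,0.03,1],[-1.0,0.17,0.1,0,0,0.03,1],[-1.0,0.17,0.1,0,0,0.03,1],[-1.0,0.17,0.1,0,0,0.03,1]],
  ],
)

```text
time_s: 2.75
ee_pos: [0.5069, -0.2045, 0.1946]
eef_rot: [-3.142, -0.0, 1.196]
force: [0.7, 0.1, 0.2]
grip_width: 0.0942
grip_force: 0.0
```

Run:
```python
from h import *
snap('wrist','w3'); print(get_obs()['ee_pos'],get_obs()['eef_rot'])
```

```text
[ 0.50698609 -0.20448663  0.19472708] [ 3.14133510e+00 -1.26515347e-04  1.19628269e+00]
```

View pics/w3.png

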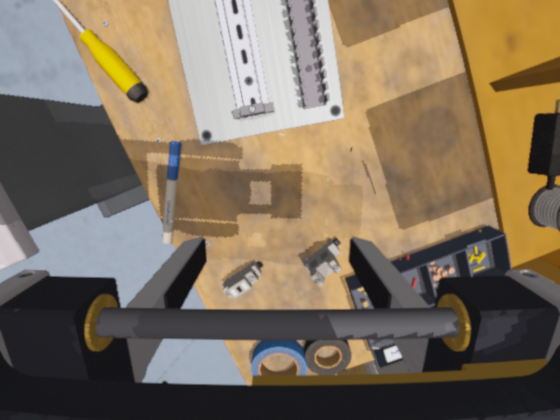

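The holder is at about (325,260), the spare at (243,280) and the marker at (170,190). I'll move closer and bring the holder into the middle of the view.

>>> play_rows(
  motion=[
    [[-0.48,0.18,0.12,0,0,0,1],[-0.48,0.18,0.12,0,0,0,1],[-0.48,0.18,0.12,0,0,0,1],[-0.48,0.18,0.12,0,0,0,1],[-0.48,0.18,0.12,0,0,0,1]],
  ],
)

```text
time_s: 3.3
ee_pos: [0.5047, -0.3332, 0.1644]
eef_rot: [-3.141, -0.0, 1.195]
force: [-0.1, 0.0, 0.2]
grip_width: 0.0939
grip_force: 0.0
```

Run:
```python
from h import *
c=snap('wrist','w4'); print(get_obs()['ee_pos'],get_obs()['eef_rot'])
P=cloud(c)
m=(P[...,2]>0.005)&(P[...,2]<0.08)&(np.hypot(P[...,0]-.53,P[...,1]+.29)<.06)&(c['z_map']>0)
vv,uu=np.nonzero(m);print(uu.min(),uu.max(),vv.min(),vv.max())
u0,u1,v0,v1=max(uu.min()-25,0),uu.max()+25,max(vv.min()-25,0),vv.max()+25
print(u0,v0)
im=c['frame'][v0:v1,u0:u1,::-1]; f=min(8,int(min(800/im.shape[1],600/im.shape[0])));print(f)
cv2.imwrite('pics/w4c.png',cv2.resize(im,None,fx=f,fy=f,interpolation=cv2.INTER_CUBIC))
for a,b in [(.005,.024),(.024,.045),(.045,.08)]:
    q=P[m&(P[...,2]>a)&(P[...,2]<b)]; 
    if len(q)>4: print(a,b,len(q),q.mean(0).round(4),cv2.minAreaRect((q[:,:2]*1000).astype(np.float32)),np.percentile(q[:,2],[5,50,95]))
```

```text
[ 0.50489527 -0.33284479  0.16480533] [ 3.14133335e+00 -1.47265739e-04  1.19558953e+00]
266 331 140 203
241 115
5
0.005 0.024 302 [ 0.5424 -0.2992  0.018 ] ((541.2470092773438, -316.2533874511719), (53.72174072265625, 62.23699188232422), 19.499433517456055) [0.00823219 0.02186251 0.02355178]
0.024 0.045 115 [ 0.5414 -0.3152  0.0332] ((534.6102294921875, -316.86444091796875), (39.82007598876953, 62.76388931274414), 12.057609558105469) [0.02421418 0.03356426 0.04316514]
0.045 0.08 639 [ 0.5293 -0.2956  0.0549] ((529.4812622070312, -295.9085693359375), (31.953414916992188, 16.09281349182129), 19.255290985107422) [0.04889152 0.05597501 0.06055145]
```

View pics/w4c.png

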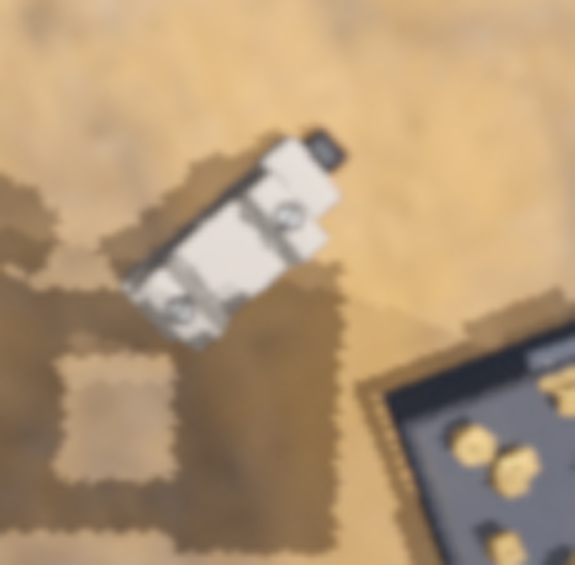

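Run:
```python
from h import *
def rect(q): 
    r=cv2.minAreaRect((q[:,:2]*1000).astype(np.float32)); return [np.round(x,1).tolist() for x in r]
for n in ['w3','scene0','side0']:
    P=cloud(load(n)); q=P[(P[...,2]>.05)&(P[...,2]<.075)&(np.hypot(P[...,0]-.5295,P[...,1]+.2959)<.03)]
    if len(q)>5: print(n,'holder top',len(q),rect(q),q.mean(0).round(4))
ph=np.radians(-10.6)
for n in ['w2','w1','w3']:
    P=cloud(load(n)); ctr=np.array([.555,.015]); d=P[...,:2]-ctr
    near=(np.abs(d[...,0])<.13)&(np.abs(d[...,1])<.18)&(load(n)['z_map']>0)
    for nm,a,b in [('fixedtop',.060,.075),('termtop',.046,.054),('bracket',.042,.05),('rail',.0155,.0205),('trunk',.03,.038)]:
        q=P[near&(P[...,2]>a)&(P[...,2]<b)]
        if len(q)>5: print(n,nm,len(q),rect(q),q[:,2].mean().round(4))
    # rail axis: plate frame hist
q=cloud(load('w1')); q=q[(q[...,2]>.003)&(q[...,2]<.012)&(np.hypot(q[...,0]-.43,q[...,1]-.31)<.09)]
print('bar',len(q),rect(q),q[:,2].mean())
```

```text
w3 holder top 348 [[528.6, -295.6], [32.0, 17.0], 19.0] [ 0.5285 -0.2945  0.0565]
scene0 holder top 131 [[527.9, -294.9], [35.4, 16.3], 20.6] [ 0.526  -0.2956  0.0565]
side0 holder top 50 [[529.2, -292.1], [32.6, 19.7], 9.7] [ 0.5292 -0.2919  0.0568]
w2 fixedtop 271 [[555.2, 84.3], [15.8, 31.1], 79.0] 0.0673
w2 termtop 1262 [[539.5, -0.5], [206.2, 29.0], 80.3] 0.051
w2 bracket 859 [[539.2, -0.6], [206.4, 44.1], 78.8] 0.0444
w2 rail 1643 [[557.6, 16.0], [259.9, 132.4], 79.9] 0.0186
w2 trunk 1111 [[570.5, 14.1], [259.4, 107.3], 78.9] 0.0316
w1 fixedtop 53 [[546.2, 92.6], [20.5, 10.4], 21.2] 0.0643
w1 termtop 218 [[549.8, 90.5], [39.4, 25.9], 29.1] 0.0488
w1 bracket 286 [[546.1, 87.2], [50.3, 27.0], 33.3] 0.0457
w1 rail 281 [[579.6, 100.4], [125.9, 112.6], 4.4] 0.0183
w1 trunk 458 [[579.4, 94.3], [133.8, 55.5], 16.3] 0.0324
w3 termtop 199 [[518.8, -104.2], [9.1, 24.0], 78.6] 0.0471
w3 bracket 238 [[518.8, -104.4], [9.3, 24.0], 79.2] 0.0467
w3 rail 1507 [[560.5, -55.3], [122.2, 99.0], 79.0] 0.0186
w3 trunk 575 [[557.0, -64.5], [102.5, 103.8], 78.8] 0.0315
bar 987 [[435.7, 317.5], [133.5, 160.5], 5.3] 0.005706994658303537
```

View pics/w12.png

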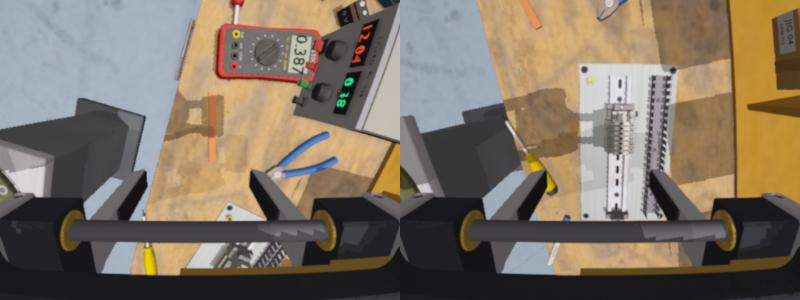

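Run:
```python
from h import *
c=load('w4');P=cloud(c)
print('box corner',P[193,318],P[200,330],P[215,330])
T=np.linalg.inv(toolT(get_obs()))
import numpy as np
for z in (-.02,0,.015,.04): print(z,proj(c,(toolT(get_obs())@[0,0,z,1])[:3]))
s=load('spare') if 0 else None
rel([.5304,-.2991,.052],1.907)
rel([.5304,-.2991,.10],1.907)
```

```text
box corner [ 0.55006877 -0.34089448  0.00707021] [ 0.56042062 -0.35497767  0.00100498] [ 0.55463554 -0.37153329  0.00156701]
-0.02 [277.59058132 276.23803709]
0 [277.54779326 260.42415756]
0.015 [277.5213332  250.66427066]
0.04 [277.48511752 237.32959792]
move [0.1629, 0.0453, 0.4513] [0.0, -0.0, -0.1132] rows>= 5
move [0.1629, 0.0454, 0.2593] [0.0, -0.0, -0.1132] rows>= 5
```

>>> play_rows(
  motion=[
    [[0.163,0.045,0.2,0,0,-0.1132,0.4],[0.163,0.045,0.2,0,0,-0.1132,0.4],[0.163,0.045,0.2,0,0,-0.1132,0.4],[0.163,0.045,0.2,0,0,-0.1132,0.4],[0.163,0.045,0.2,0,0,-0.1132,0.4],[0.163,0.045,0.2,0,0,-0.1132,0.4],[0.163,0.045,0.33,0,0,-0.1132,0.4],[0.163,0.045,0.451,0,0,-0.1132,0.4],[0.163,0.045,0.451,0,0,-0.1132,0.4]],
  ],
)

```text
time_s: 4.25
ee_pos: [0.5284, -0.2986, 0.0486]
eef_rot: [-3.138, -0.005, 1.903]
force: [0.4, -0.6, -0.7]
grip_width: 0.0655
grip_force: 0.0
```

Run:
```python
from h import *
o=get_obs();print(o['ee_pos'],o['eef_rot'],o['force'])
c=snap('wrist','w5'); P=cloud(c); T=np.linalg.inv(toolT(o)); Q=P@T[:3,:3].T+T[:3,3]
q=Q[(P[...,2]>.046)&(P[...,2]<.065)&(np.hypot(P[...,0]-.5295,P[...,1]+.2959)<.022)]
print(len(q),cv2.minAreaRect((q[:,:2]*1000).astype(np.float32)),q.mean(0))
```

```text
[ 0.52841248 -0.29862395  0.04859646] [-3.13807405 -0.00457988  1.9032024 ] [ 0.40389854 -0.57203713 -0.67441743]
1771 ((2.391702651977539, 1.6171112060546875), (32.05451965332031, 16.95386505126953), 89.94990539550781) [ 0.00388807  0.00166875 -0.00598094]
```

>>> play_rows(
  motion=[
    [[-0.004,0.006,0,0,0,0,0.0],[-0.004,0.006,0,0,0,0,-0.5],[-0.004,0.006,0,0,0,0,-1],[-0.004,0.006,0,0,0,0,-1],[-0.004,0.006,0,0,0,0,-1],[-0.004,0.006,0,0,0,0,-1],[-0.004,0.006,0,0,0,0,-1]],
  ],
  grip_force=45,
)

```text
time_s: 5.0
ee_pos: [0.5317, -0.3012, 0.0521]
eef_rot: [3.141, 0.0, 1.905]
force: [-0.6, 1.5, 5.6]
grip_width: 0.0318
grip_force: 45.0
```

Run:
```python
from h import *
o=get_obs();print(o['ee_pos'],o['eef_rot'],o['force'])
c=snap('wrist','w6'); P=cloud(c); T=np.linalg.inv(toolT(o)); Q=P@T[:3,:3].T+T[:3,3]
q=Q[(P[...,2]>.046)&(P[...,2]<.065)&(np.hypot(P[...,0]-.5295,P[...,1]+.2959)<.022)]
print(len(q),cv2.minAreaRect((q[:,:2]*1000).astype(np.float32)),np.percentile(q,[2,98],axis=0))
rel([.47,-.15,.16],1.38)
```

```text
[ 0.53165695 -0.30123599  0.05212125] [3.14119117e+00 4.71687335e-04 1.90515200e+00] [-0.5733631   1.476064    5.58003928]
2020 ((3.3548526763916016, -0.38138771057128906), (22.96717071533203, 43.35338592529297), 1.2147929668426514) [[-0.00208671 -0.02004592 -0.01146921]
 [ 0.01408776  0.01954714  0.00505777]]
move [0.6522, -0.0342, -0.4317] [0.0001, 0.0001, 0.0836] rows>= 4
```

Run:
```python
from h import *
rel([.530,-.07,.16],1.3797)
```

```text
move [0.8757, 0.2975, -0.4316] [0.0001, 0.0001, 0.0836] rows>= 6
```

>>> play_rows(
  motion=[
    [[0,0,-0.2,0,0,0,-1],[0,0,-0.43,0,0,0,-1],[0.2,0.07,-0.43,0,0,0.02,-1],[0.876,0.297,-0.43,0,0,0.0836,-1],[0.876,0.297,-0.43,0,0,0.0836,-1],[0.876,0.297,-0.43,0,0,0.0836,-1],[0.876,0.297,-0.43,0,0,0.0836,-1],[0.876,0.297,-0.43,0,0,0.0836,-1],[0.876,0.297,-0.43,0,0,0.0836,-1],[0.876,0.297,-0.43,0,0,0.0836,-1]],
  ],
)

```text
time_s: 6.05
ee_pos: [0.5297, -0.0707, 0.159]
eef_rot: [-3.141, 0.0, 1.379]
force: [-0.4, -0.4, -0.3]
grip_width: 0.032
grip_force: 45.0
```

```bash
cat > m.py <<'E'
from h import *
o=get_obs();print(o['ee_pos'],o['eef_rot'],o['force'])
c=snap('wrist','w7'); P=cloud(c); T=np.linalg.inv(toolT(o)); Q=P@T[:3,:3].T+T[:3,3]
ok=c['z_map']>0
rect=lambda q:[np.round(x,2).tolist() for x in cv2.minAreaRect((q[:,:2]*1000).astype(np.float32))]
# held holder top: z about -7mm in tool frame, away from the pads (|y|<15)
q=Q[ok&(np.abs(Q[...,1])<.014)&(np.abs(Q[...,0])<.025)&(np.abs(Q[...,2]+.003)<.012)]
print('held',len(q),np.percentile(q,[1,5,50,95,99],axis=0).round(4).tolist())
for nm,a,b in [('fixedtop',.0645,.0705),('term',.0485,.053)]:
    q=P[ok&(P[...,2]>a)&(P[...,2]<b)&(np.hypot(P[...,0]-.55,P[...,1]-.055)<.06)]
    print(nm,len(q),rect(q),q[:,2].mean())
# rail flat, plate frame about nominal row origin
ph=-10.95*np.pi/180; ex=np.array([np.cos(ph),np.sin(ph)]); ey=np.array([-ex[1],ex[0]])
d=P[...,:2]-np.array([.543,.0215]); X=d@ex;Y=d@ey
for y in range(-60,0,10):
    k=ok&(np.abs(Y-y/1000)<.005)&(np.abs(P[...,2]-.018)<.0035)&(np.abs(X)<.03)
    if k.sum()>10: print(y,k.sum(),X[k].min().round(4),X[k].max().round(4),np.median(P[k][:,2]).round(4))
E
python3 m.py
python3 - <<'E'
import cv2
cv2.imwrite('pics/w7b.png',cv2.resize(cv2.imread('pics/w7.png')[60:330,170:450],None,fx=2.2,fy=2.2))
E
```

```text
[ 0.52970278 -0.07074074  0.15900211] [-3.14132431e+00  1.93244697e-04  1.37930183e+00] [-0.38648265 -0.38402823 -0.31074987]
held 1546 [[-0.0019, -0.0139, -0.0089], [-0.001, -0.0128, -0.0081], [0.0077, 0.0002, 0.001], [0.0138, 0.0127, 0.0058], [0.014, 0.0137, 0.0083]]
fixedtop 494 [[554.99, 83.79], [16.51, 32.04], 79.55] 0.06812986807077231
term 2025 [[550.08, 59.01], [77.24, 30.29], 78.85] 0.05161234359680074
-60 138 -0.0166 0.0175 0.0187
-50 129 -0.0165 0.0174 0.0187
-40 136 -0.0163 0.0173 0.0187
-30 150 -0.0172 0.0172 0.0188
-20 132 -0.017 0.018 0.0187
-10 140 -0.0168 0.018 0.0188
```

View pics/w7b.png

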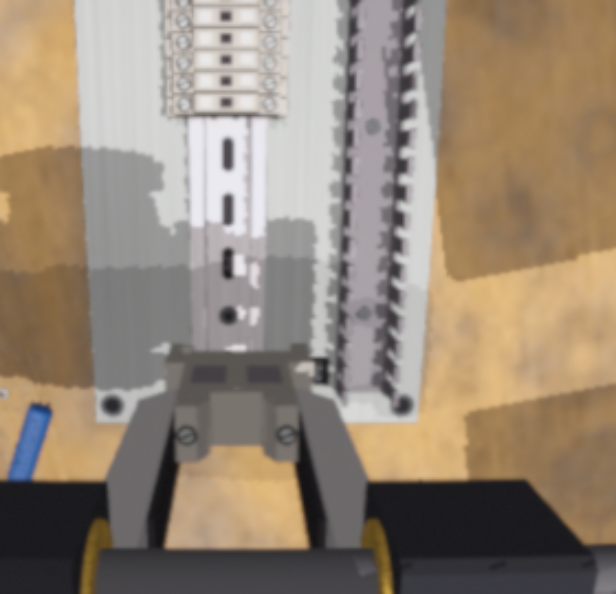

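```bash
cat > g.py <<'E'
from h import *
ph=-10.95*np.pi/180; ex=np.array([np.cos(ph),np.sin(ph),0]); ey=np.array([-ex[1],ex[0],0]); ez=np.array([0,0,1.])
B=np.stack([ex,ey,ez],1)
O=np.array([.543,.0215,.018])+.0004*ex
TH=np.array([0,-.006,.0521])   # TCP in holder frame
C0=np.array([-.0145,0,.0058])
def Rt(th): return R.from_rotvec([0,-np.radians(th),0]).as_matrix()
def tool(cx,cz,th,y):   # claw edge at (cx,cz) mm in rail frame
    Rh=B@Rt(th); H=O+B@np.array([cx/1e3,y/1e3,cz/1e3])-Rh@C0
    T=np.eye(4); T[:3,3]=H+Rh@TH
    T[:3,:3]=Rh@np.array([[0,1,0],[1,0,0],[0,0,-1.]]); return T
def moves(lst,base=None):
    T=toolT(get_obs()) if base is None else base
    for a in lst:
        G=tool(*a); s=T[:3,:3].T@(G[:3,3]-T[:3,3])/.25; r=R.from_matrix(T[:3,:3].T@G[:3,:3]).as_rotvec()/(2*np.pi)
        print(a,s.round(4).tolist(),r.round(4).tolist())
def where(th=None):
    o=get_obs(); T=toolT(o); Rh=T[:3,:3]@np.array([[0,1,0],[1,0,0],[0,0,-1.]]); H=T[:3,3]-Rh@TH
    Cp=B.T@(H+Rh@C0-O)*1e3; S=B.T@(H+Rh@[0,0,.009]-O)*1e3; q=R.from_matrix(B.T@Rh).as_rotvec(degrees=True)
    print('claw',Cp.round(2),'seat',S.round(2),'rot',q.round(2),'F rail',(B.T@o['force']).round(1),'M',o['moment'].round(2),'t',o['time_s'],'w',o['grip_width'])
E
python3 - <<'E'
from g import *
where(); moves([(-19.5,12,22,-45)])
E
```

```text
claw [-10.42 -87.28  94.72] seat [  4.08 -87.29  97.91] rot [-0.01  0.02 -0.05] F rail [-0.1 -0.5 -1.3] M [-0.03  0.09  0.05] t 6.1 w 0.031809804721006404
(-19.5, 12, 22, -45) [0.1691, -0.11, 0.3226] [-0.0612, 0.0001, -0.0001]
```

>>> play_rows(
  motion=[
    [[0.169,-0.11,0.1,-0.0612,0,0,-1],[0.169,-0.11,0.1,-0.0612,0,0,-1],[0.169,-0.11,0.2,-0.0612,0,0,-1],[0.169,-0.11,0.32,-0.0612,0,0,-1],[0.169,-0.11,0.32,-0.0612,0,0,-1],[0.169,-0.11,0.32,-0.0612,0,0,-1],[0.169,-0.11,0.32,-0.0612,0,0,-1]],
  ],
)

```text
time_s: 6.8
ee_pos: [0.5118, -0.0238, 0.0807]
eef_rot: [2.755, -0.0, 1.379]
force: [0.6, 0.7, -1.3]
grip_width: 0.0316
grip_force: 45.0
```

Run:
```python
from g import *
where(); moves([(-19.2,-2.9,22,-45),(-19.2,-2.6,22,-45),(-14.8,-2.4,22,-45)])
c=snap('wrist','w8');snap('side','s8')
```

```text
claw [-18.43 -44.41  14.3 ] seat [ -6.2  -44.42  22.73] rot [ -0.   -22.13  -0.03] F rail [ 0.5  0.8 -1.3] M [0.01 0.32 0.  ] t 6.8 w 0.03163558372508382
(-19.2, -2.9, 22, -45) [-0.0023, -0.0284, 0.0627] [0.0004, 0.0, -0.0001]
(-19.2, -2.6, 22, -45) [-0.0023, -0.0279, 0.0616] [0.0004, 0.0, -0.0001]
(-14.8, -2.4, 22, -45) [-0.0023, -0.0113, 0.0675] [0.0004, 0.0, -0.0001]
```

>>> play_rows(
  motion=[
    [[0,0,0,0,0,0,-1],[0,0,0,0,0,0,-1]],
  ],
)

```text
time_s: 7.1
ee_pos: [0.511, -0.0233, 0.0797]
eef_rot: [2.756, -0.0, 1.38]
force: [-0.3, 0.2, -0.9]
grip_width: 0.0318
grip_force: 45.0
```

Run:
```python
from g import *
where(); moves([(-19.2,3,22,-45),(-19.2,-2.6,22,-45),(-14.8,-2.4,22,-45)])
```

```text
claw [-19.37 -44.02  13.34] seat [ -7.13 -44.02  21.75] rot [ 0.000e+00 -2.207e+01  1.000e-02] F rail [-0.4  0.2 -0.9] M [0.02 0.29 0.02] t 7.1 w 0.03178612033985831
(-19.2, 3, 22, -45) [-0.0039, -0.0147, 0.0386] [0.0002, -0.0, 0.0]
(-19.2, -2.6, 22, -45) [-0.0039, -0.0231, 0.0594] [0.0002, -0.0, 0.0]
(-14.8, -2.4, 22, -45) [-0.0039, -0.0065, 0.0653] [0.0002, -0.0, 0.0]
```

>>> play_rows(
  motion=[
    [[0,-0.0147,0.0386,0,0,0,-1],[0,-0.0147,0.0386,0,0,0,-1],[0,-0.0189,0.049,0,0,0,-1],[0,-0.0231,0.0594,0,0,0,-1],[0,-0.0231,0.0594,0,0,0,-1],[0,-0.0231,0.0594,0,0,0,-1]],
  ],
)

```text
time_s: 7.7
ee_pos: [0.511, -0.0232, 0.0632]
eef_rot: [2.757, 0.0, 1.38]
force: [-0.1, -0.6, -1.0]
grip_width: 0.0314
grip_force: 45.0
```

Run:
```python
from g import *
where(); moves([(-19.2,-2.6,22,-45),(-14.8,-2.4,22,-45)])
c=snap('wrist','w9'); c=snap('side','s9')
im=c['frame'][190:300,190:330,::-1]
cv2.imwrite('pics/s9c.png',cv2.resize(im,None,fx=5,fy=5,interpolation=cv2.INTER_CUBIC))
```

```text
claw [-19.45 -44.01  -3.13] seat [ -7.21 -44.     5.27] rot [ 0.000e+00 -2.203e+01  1.000e-02] F rail [ 0.1 -0.6 -1. ] M [-0.06  0.32  0.01] t 7.7 w 0.03137307272383575
(-19.2, -2.6, 22, -45) [-0.004, 0.0018, -0.0016] [0.0001, -0.0, 0.0]
(-14.8, -2.4, 22, -45) [-0.004, 0.0184, 0.0043] [0.0001, -0.0, 0.0]
```

>>> play_rows(
  motion=[
    [[0,0.005,0,0,0,0,-1],[0,0.01,0.001,0,0,0,-1],[0,0.014,0.0025,0,0,0,-1],[0,0.0184,0.0043,0,0,0,-1],[0,0.0184,0.0043,0,0,0,-1],[0,0.0184,0.0043,0,0,0,-1]],
  ],
)

```text
time_s: 8.4
ee_pos: [0.5155, -0.0241, 0.064]
eef_rot: [2.757, 0.0, 1.38]
force: [-0.2, -0.9, -1.4]
grip_width: 0.0316
grip_force: 45.0
```

Run:
```python
from g import *
where(); moves([(-14.8,-2.4,22,-45),(-14.7,-2.6,16,-45),(-14.6,-2.8,10,-45),(-14.5,-3.1,4,-45),(-14.5,-3.3,0,-45)])
```

```text
claw [-14.77 -44.    -2.39] seat [ -2.53 -44.     6.02] rot [ 0.000e+00 -2.203e+01  1.000e-02] F rail [-0.  -0.9 -1.4] M [-0.03  0.3  -0.03] t 8.4 w 0.03156968386562767
(-14.8, -2.4, 22, -45) [-0.004, -0.0, 0.0] [0.0001, -0.0, 0.0]
(-14.7, -2.6, 16, -45) [-0.004, 0.0191, 0.008] [0.0167, -0.0, 0.0]
(-14.6, -2.8, 10, -45) [-0.004, 0.0373, 0.0179] [0.0334, -0.0, 0.0]
(-14.5, -3.1, 4, -45) [-0.004, 0.0544, 0.0301] [0.0501, -0.0, 0.0]
(-14.5, -3.3, 0, -45) [-0.004, 0.0649, 0.0391] [0.0612, -0.0, 0.0]
```

>>> play_rows(
  motion=[
    [[0,0.0024,-0.0056,0,0,0,-1],[0,0.0024,-0.0056,0,0,0,-1],[0,0.0024,-0.0056,0,0,0,-1]],
  ],
)

```text
time_s: 8.7
ee_pos: [0.5152, -0.0241, 0.065]
eef_rot: [2.758, 0.0, 1.38]
force: [3.7, 0.5, -10.3]
grip_width: 0.0313
grip_force: 45.0
```

Run:
```python
from g import *
where()
```

```text
claw [-15.12 -44.04  -1.32] seat [ -2.87 -44.04   7.07] rot [-0.000e+00 -2.197e+01  2.000e-02] F rail [  3.6   1.2 -10.3] M [ 0.05  0.16 -0.08] t 8.7 w 0.031303476260277505
```

>>> play_rows(
  motion=[
    [[0,-0.0024,0.0056,0,0,0,-1],[0,0.0167,0.0136,0.0167,0,0,-1],[0,0.0349,0.0235,0.0334,0,0,-1],[0,0.0349,0.0235,0.0334,0,0,-1],[0,0.0349,0.0235,0.0334,0,0,-1]],
  ],
)

```text
time_s: 9.2
ee_pos: [0.5258, -0.0262, 0.0631]
eef_rot: [2.964, 0.0, 1.38]
force: [0.5, -0.1, -0.2]
grip_width: 0.0317
grip_force: 45.0
```

Run:
```python
from g import *
where(); moves([(-14.5,-2.9,6,-44),(-14.5,-3.1,3,-44),(-14.5,-3.2,0,-44),(-14.5,-3.6,0,-44),(-14.5,-3.6,-0.7,-44)])
```

```text
claw [-14.3  -44.05  -2.99] seat [ -0.59 -44.05   2.72] rot [-1.000e-02 -1.018e+01  1.000e-02] F rail [ 0.5 -0.  -0.2] M [-0.1  -0.04 -0.  ] t 9.2 w 0.03170532668119618
(-14.5, -2.9, 6, -44) [0.0002, 0.0126, 0.0042] [0.0116, 0.0, 0.0]
(-14.5, -3.1, 3, -44) [0.0002, 0.0218, 0.009] [0.0199, 0.0, 0.0]
(-14.5, -3.2, 0, -44) [0.0002, 0.0308, 0.0139] [0.0283, 0.0, 0.0]
(-14.5, -3.6, 0, -44) [0.0002, 0.0306, 0.0154] [0.0283, 0.0, 0.0]
(-14.5, -3.6, -0.7, -44) [0.0002, 0.0327, 0.0165] [0.0302, 0.0, 0.0]
```

>>> play_rows(
  motion=[
    [[0,0.0126,0.0042,0.0116,0,0,-1],[0,0.0218,0.009,0.0199,0,0,-1],[0,0.0308,0.0139,0.0283,0,0,-1],[0,0.0308,0.0139,0.0283,0,0,-1],[0,0.0308,0.0139,0.0283,0,0,-1]],
  ],
)

```text
time_s: 9.7
ee_pos: [0.5335, -0.0276, 0.0612]
eef_rot: [-3.141, 0.0, 1.38]
force: [0.8, -0.5, -0.6]
grip_width: 0.0309
grip_force: 45.0
```

Run:
```python
from g import *
where(); moves([(-14.5,-3.2,0,-44),(-14.5,-3.6,-0.0,-44),(-14.5,-4.2,-1,-44)])
```

```text
claw [-14.86 -44.02  -3.08] seat [ -0.36 -44.02   0.12] rot [-0.01  0.01  0.01] F rail [ 0.8 -0.3 -0.6] M [-0.09 -0.06 -0.01] t 9.7 w 0.030918269032479767
(-14.5, -3.2, 0, -44) [0.0, 0.0014, 0.0005] [-0.0, 0.0, 0.0]
(-14.5, -3.6, -0.0, -44) [0.0, 0.0014, 0.0021] [-0.0, 0.0, 0.0]
(-14.5, -4.2, -1, -44) [0.0, 0.0046, 0.0055] [0.0028, 0.0, 0.0]
```

>>> play_rows(
  motion=[
    [[0,0,0.004,0,0,0,-1],[0,0,0.004,0,0,0,-1],[0,0,0.004,0,0,0,-1]],
  ],
)

```text
time_s: 10.0
ee_pos: [0.5336, -0.0276, 0.0612]
eef_rot: [-3.141, 0.0, 1.38]
force: [-3.0, -0.5, 10.0]
grip_width: 0.0317
grip_force: 45.0
```

Run:
```python
from g import *
where()
```

```text
claw [-14.86 -44.02  -3.14] seat [ -0.36 -44.01   0.05] rot [-0.01  0.02  0.02] F rail [-2.9 -1.  10. ] M [-0.08  0.62 -0.01] t 10.0 w 0.031733723707673175
```

>>> play_rows(
  motion=[
    [[0,0,-0.01,0,0,0,-1],[0,0,-0.01,0,0,0,-1],[0,0,-0.01,0,0,0,-1]],
  ],
)

```text
time_s: 10.3
ee_pos: [0.5332, -0.0275, 0.0623]
eef_rot: [-3.138, 0.0, 1.38]
force: [1.5, -0.9, -8.2]
grip_width: 0.0317
grip_force: 45.0
```

Run:
```python
from g import *
where()
```

```text
claw [-15.39 -44.03  -1.98] seat [ -0.88 -44.03   1.17] rot [-0.01  0.2   0.02] F rail [ 1.7 -0.6 -8.2] M [-0.12 -0.1   0.05] t 10.3 w 0.03169943651274561
```

Run:
```python
from g import *
moves([(-14.7,-3.2,0,-44),(-14.7,-4.2,-1,-44),(-14.7,-3.2,0,-44),(-14.7,-3.2,3,-44)])
```

```text
(-14.7, -3.2, 0, -44) [0.0001, 0.0021, 0.0047] [-0.0006, 0.0, 0.0]
(-14.7, -4.2, -1, -44) [0.0001, 0.0054, 0.0097] [0.0022, 0.0, 0.0]
(-14.7, -3.2, 0, -44) [0.0001, 0.0021, 0.0047] [-0.0006, 0.0, 0.0]
(-14.7, -3.2, 3, -44) [0.0001, -0.0077, 0.0019] [-0.0089, 0.0, 0.0]
```

>>> play_rows(
  motion=[
    [[0,0.001,0.0065,0,0,0,-1],[0,0.004,0.0125,0.0028,0,0,-1],[0,0.004,0.0125,0.0028,0,0,-1],[0,0.004,0.0125,0.0028,0,0,-1]],
  ],
)

```text
time_s: 10.7
ee_pos: [0.5351, -0.0279, 0.0613]
eef_rot: [-3.122, -0.0, 1.38]
force: [-8.0, 0.6, 18.1]
grip_width: 0.0317
grip_force: 45.0
```

Run:
```python
from g import *
where()
```

```text
claw [-14.16 -43.96  -2.69] seat [  0.4  -43.96   0.23] rot [0.   1.12 0.02] F rail [-8.  -0.9 18.1] M [0.15 1.63 0.05] t 10.7 w 0.03167274063671126
```

>>> play_rows(
  motion=[
    [[0,-0.003,-0.006,-0.0028,0,0,-1],[0,-0.0128,-0.009,-0.0111,0,0,-1],[0,-0.0128,-0.009,-0.0111,0,0,-1],[0,-0.0128,-0.009,-0.0111,0,0,-1]],
  ],
)

```text
time_s: 11.1
ee_pos: [0.5315, -0.0272, 0.0618]
eef_rot: [3.094, 0.0, 1.38]
force: [1.3, 0.3, -5.9]
grip_width: 0.0317
grip_force: 45.0
```

Run:
```python
from g import *
where()
```

```text
claw [-14.75 -44.    -3.1 ] seat [ -0.41 -43.99   0.79] rot [-0.   -2.74  0.02] F rail [ 1.3  0.5 -5.9] M [-0.12 -0.06  0.02] t 11.1 w 0.0317029634736242
```

Run:
```python
from g import *
moves([(-14.7,-3.2,0,-44),(-14.7,-3.2,0,-25)])
```

```text
(-14.7, -3.2, 0, -44) [-0.0, 0.0089, 0.0034] [0.0076, 0.0, 0.0]
(-14.7, -3.2, 0, -25) [0.076, 0.009, 0.0034] [0.0076, 0.0, 0.0]
```

>>> play_rows(
  motion=[
    [[0,0.0098,0.0035,0.0083,0,0,-1],[0,0.0098,0.0035,0.0083,0,0,-1],[0,0.0098,0.0035,0.0083,0,0,-1],[0,0.0098,0.0035,0.0083,0,0,-1],[0,0.0098,0.0035,0.0083,0,0,-1]],
  ],
)

```text
time_s: 11.6
ee_pos: [0.5339, -0.0276, 0.0612]
eef_rot: [-3.139, 0.0, 1.38]
force: [0.3, -0.1, -0.9]
grip_width: 0.0315
grip_force: 45.0
```

Run:
```python
from g import *
where()
c=snap('wrist','w10'); cv2.imwrite('pics/w10c.png',cv2.resize(c['frame'][130:330,200:400,::-1],None,fx=3,fy=3,interpolation=cv2.INTER_CUBIC))
```

```text
claw [-14.62 -43.97  -3.04] seat [ -0.11 -43.96   0.12] rot [-0.    0.16  0.02] F rail [ 0.3 -0.1 -0.9] M [-0.12 -0.   -0.01] t 11.6 w 0.03149388266766442
```

View pics/w10c.png

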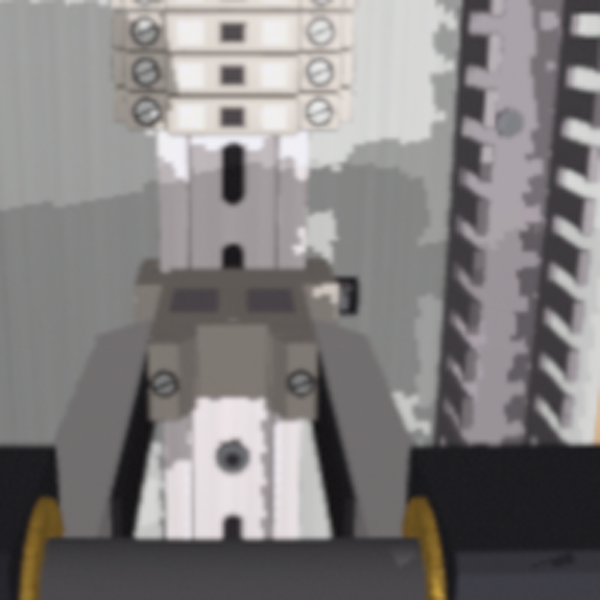

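The holder sits level on the rail, with its black tab at (345,297) out to its rest length and the terminals' end face at v≈132. Next I slide it along.

>>> play_rows(
  motion=[
    [[0.016,0,0,0,0,0,-1],[0.032,0,0,0,0,0,-1],[0.048,0,0,0,0,0,-1],[0.064,0,0,0,0,0,-1],[0.08,0,0,0,0,0,-1],[0.096,0,0,0,0,0,-1],[0.112,0,0,0,0,0,-1],[0.128,0,0,0,0,0,-1],[0.128,0,0,0,0,0,-1],[0.128,0,0,0,0,0,-1]],
  ],
)

```text
time_s: 12.65
ee_pos: [0.5402, 0.004, 0.0612]
eef_rot: [-3.139, -0.0, 1.38]
force: [0.4, 1.8, 1.7]
grip_width: 0.0319
grip_force: 45.0
```

Run:
```python
from g import *
where()
```

```text
claw [-14.49 -11.71  -3.03] seat [  0.02 -11.71   0.13] rot [0.02 0.17 0.02] F rail [0.  1.8 1.7] M [ 0.23 -0.02  0.05] t 12.65 w 0.03185071678574254
```

Now in steps of 1 mm until it makes contact.

>>> play_rows(
  motion=[
    [[0.004,0,0,0,0,0,-1],[0.008,0,0,0,0,0,-1],[0.012,0,0,0,0,0,-1],[0.012,0,0,0,0,0,-1]],
  ],
)

```text
time_s: 13.05
ee_pos: [0.5407, 0.0067, 0.0612]
eef_rot: [-3.138, 0.0, 1.38]
force: [-0.9, -0.3, 2.6]
grip_width: 0.0314
grip_force: 45.0
```

Run:
```python
from g import *
where()
```

```text
claw [-14.49  -9.01  -3.05] seat [ 0.02 -9.01  0.1 ] rot [-0.    0.18  0.01] F rail [-0.8 -0.5  2.6] M [-0.26  0.05 -0.01] t 13.05 w 0.031371939263031286
```

>>> play_rows(
  motion=[
    [[0.003,0,0,0,0,0,-1],[0.006,0,0,0,0,0,-1],[0.006,0,0,0,0,0,-1]],
  ],
)

```text
time_s: 13.35
ee_pos: [0.5409, 0.0078, 0.0612]
eef_rot: [-3.138, 0.001, 1.38]
force: [-0.8, -5.1, 3.8]
grip_width: 0.032
grip_force: 45.0
```

Run:
```python
from g import *
where()
```

```text
claw [-14.47  -7.9   -3.02] seat [ 0.04 -7.9   0.14] rot [-0.04  0.18  0.01] F rail [ 0.2 -5.2  3.8] M [-1.01  0.25 -0.1 ] t 13.35 w 0.03201670390612889
```

>>> play_rows(
  motion=[
    [[-0.001,0,0,0,0,0,-0.6],[-0.001,0,0,0,0,0,-0.1],[-0.001,0,0,0,0,0,-0.1],[-0.001,0,0,0,0,0,-0.1],[-0.001,0,-0.1,0,0,0,-0.1],[-0.001,0,-0.25,0,0,0,0],[-0.001,0,-0.4,0,0,0,0],[-0.1,0,-0.4,0,0,0,0],[-0.1,0,-0.4,0,0,0,0]],
  ],
)

```text
time_s: 14.25
ee_pos: [0.5365, -0.0178, 0.162]
eef_rot: [-3.14, 0.0, 1.379]
force: [0.1, -0.3, -0.4]
grip_width: 0.0469
grip_force: 0.0
```

Run:
```python
from g import *
o=get_obs(); print(o['ee_pos'],o['force'])
c=snap('wrist','w11'); P=cloud(c); ok=c['z_map']>0
L=(P-O)@B; r=lambda q:[np.round(x,2).tolist() for x in cv2.minAreaRect((q[:,:2]*1000).astype(np.float32))]
for nm,lo,hi in [('loose',-.03,.008),('fixed',.045,.09)]:
    q=L[ok&(L[...,2]>.0465)&(L[...,2]<.054)&(np.abs(L[...,0])<.025)&(L[...,1]>lo)&(L[...,1]<hi)]
    print(nm,len(q),r(q),q[:,2].mean(),np.percentile(q,[2,98],axis=0).round(4).tolist())
c=load('w1'); P=cloud(c); hsv=cv2.cvtColor(c['frame'],cv2.COLOR_RGB2HSV)
m=(hsv[...,0]<14)&(hsv[...,1]>120)&(hsv[...,2]>90)&(np.hypot(P[...,0]-.43,P[...,1]-.31)<.09)
n,lab,st,_=cv2.connectedComponentsWithStats(m.astype(np.uint8)); k=1+st[1:,4].argmax(); q=P[lab==k]
print('bar',st[k],r(q),np.percentile(q[:,2],[5,50,95]))
cv2.imwrite('pics/bar.png',cv2.resize(c['frame'][100:240,230:350,::-1],None,fx=4,fy=4))
```

```text
[ 0.53650593 -0.01777194  0.16200218] [ 0.13254034 -0.33039868 -0.43379468]
loose 370 [[0.11, -8.15], [31.87, 15.92], 0.09] 0.050069909392078865 [[-0.0156, -0.0156, 0.0467], [0.016, -0.0005, 0.0522]]
fixed 412 [[-0.47, 63.8], [16.11, 31.27], 89.96] 0.05015175080644227 [[-0.0154, 0.0558, 0.0467], [0.015, 0.0716, 0.0523]]
bar [292 133  11  94 947] [[430.73, 303.88], [28.91, 117.71], 26.2] [0.0009792  0.00570662 0.00710014]
```

Run:
```python
from g import *
rel([.435,.285,.13],1.866)
```

```text
move [1.108, -0.6282, 0.1269] [-0.0005, -0.0001, -0.0776] rows>= 7
```

>>> play_rows(
  motion=[
    [[0.5,-0.3,0,0,0,-0.03,0],[1.0,-0.62,0.06,0,0,-0.0776,0],[1.0,-0.62,0.06,0,0,-0.0776,0],[1.0,-0.62,0.12,0,0,-0.0776,0],[1.0,-0.62,0.12,0,0,-0.0776,0],[1.0,-0.62,0.12,0,0,-0.0776,0],[1.0,-0.62,0.12,0,0,-0.0776,0],[1.0,-0.62,0.12,0,0,-0.0776,0],[1.0,-0.62,0.12,0,0,-0.0776,0]],
  ],
)

```text
time_s: 15.2
ee_pos: [0.4318, 0.258, 0.1314]
eef_rot: [-3.138, -0.001, 1.867]
force: [-0.3, -0.5, -0.3]
grip_width: 0.0471
grip_force: 0.0
```

```bash
cat > bar.py <<'E'
from g import *
import sys
o=get_obs(); print(o['ee_pos'],o['eef_rot'])
c=snap('wrist',sys.argv[1]); P=cloud(c); hsv=cv2.cvtColor(c['frame'],cv2.COLOR_RGB2HSV)
m=(hsv[...,0]<14)&(hsv[...,1]>120)&(hsv[...,2]>80)&(np.hypot(P[...,0]-.43,P[...,1]-.31)<.09)
n,lab,st,_=cv2.connectedComponentsWithStats(m.astype(np.uint8)); k=1+st[1:,4].argmax(); print(st[k])
uv=np.argwhere(lab==k)[:,::-1]
q=np.array([pz(c,u,v,.005)[:2] for u,v in uv])*1000
print('bar',[np.round(x,2).tolist() for x in cv2.minAreaRect(q.astype(np.float32))],'z',np.percentile(P[lab==k][:,2],[5,50,95]))
a=np.cov(q.T);w,v=np.linalg.eigh(a);d=v[:,1]*np.sign(v[1,1]);print('mean',q.mean(0),'yaw',np.degrees(np.arctan2(-d[0],d[1])),'len',np.sqrt(12*w))
E
python3 bar.py w12; python3 -c "
import cv2;cv2.imwrite('pics/w12v.png',cv2.imread('pics/w12.png'))"
```

```text
[0.43177565 0.25798249 0.13142193] [-3.13819464e+00 -1.29045028e-03  1.86707262e+00]
[284 145  14  79 928]
bar [[436.58, 284.4], [13.02, 78.39], 17.89] z [0.00368218 0.00569343 0.00696078]
mean [436.59147527 284.51741756] yaw 17.997332226004897 len [11.95177663 77.22442412]
```

View pics/w12v.png

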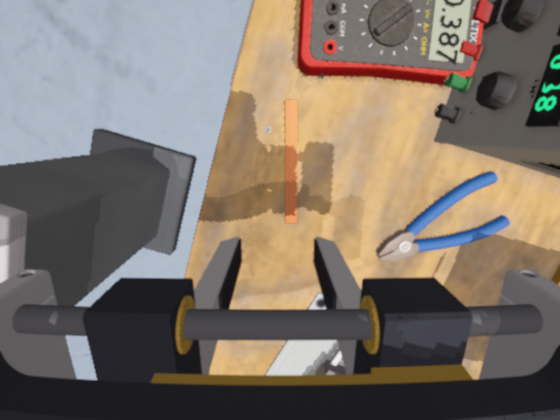

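The bar runs from (291,98) to (290,223) and its lit upper part fell outside the colour mask, so I compute its ends by hand. Around it are the meter above and the cutters at (400,245).

Run:
```python
from g import *
c=load('w12')
t=pz(c,291,98.5,.005);b=pz(c,290.3,222.8,.005); d=(t-b)[:2]; print(t,b,np.hypot(*d),(t+b)/2,np.degrees(np.arctan2(-d[0],d[1])))
m=(t+b)/2; yaw=np.arctan2(-d[0],d[1])+np.pi/2; print(yaw)
hsv=cv2.cvtColor(c['frame'],cv2.COLOR_RGB2HSV)
m2=(hsv[...,0]<20)&(hsv[...,1]>130); uv=np.argwhere(m2[97:225,278:304])[:,::-1]+[278,97]
mm=[np.median([pz(c,u,v,.005)[0] for u,v in uv if v==vv]) for vv in (110,130,170,200,215)];print(mm)
rel([m[0],m[1],.0205],yaw)
```

```text
[0.41246946 0.36243672 0.005     ] [0.44821315 0.24727164 0.005     ] 0.12058443928090899 [0.4303413  0.30485418 0.005     ] 17.242731348306833
1.871738760859692
[np.float64(0.4124340841498412), np.float64(0.41788710898404713), np.float64(0.4316071291279021), np.float64(0.4411676674112639), np.float64(0.4458970935559451)]
move [0.1817, 0.0499, 0.4444] [-0.0005, -0.0002, -0.0009] rows>= 3
```

>>> play_rows(
  motion=[
    [[0.182,0.05,0.2,-0.0005,0,-0.0018,-0.2],[0.182,0.05,0.2,-0.0005,0,-0.0018,-0.2],[0.182,0.05,0.3,-0.0005,0,-0.0018,-0.2],[0.182,0.05,0.39,-0.0005,0,-0.0018,-0.2],[0.182,0.05,0.39,-0.0005,0,-0.0018,-0.2],[0.182,0.05,0.39,-0.0005,0,-0.0018,-0.2]],
  ],
)

```text
time_s: 15.85
ee_pos: [0.4306, 0.3051, 0.0348]
eef_rot: [3.141, -0.001, 1.877]
force: [-0.1, 0.3, 1.0]
grip_width: 0.0376
grip_force: 0.0
```

```bash
python3 bar.py w13
python3 - <<'E'
from g import *
rel([.4303,.3049,.0205],1.876)
E
```

```text
[0.43061557 0.30507439 0.0347787 ] [ 3.14123989e+00 -1.44170389e-03  1.87746590e+00]
[ 269  164   19  146 2512]
bar [[430.27, 306.04], [12.17, 106.83], 17.13] z [0.00411134 0.0058111  0.00692419]
mean [429.45794174 307.86554244] yaw 17.401939436139223 len [ 12.41059178 103.62548498]
move [-0.0013, -0.0028, 0.0594] [0.0003, -0.0003, 0.0003] rows>= 1
```

>>> play_rows(
  motion=[
    [[0,0,0.03,0,0,0,-0.3],[0,0,0.057,0,0,0,-0.4],[0,0,0.057,0,0,0,-0.6],[0,0,0.057,0,0,0,-1],[0,0,0.057,0,0,0,-1],[0,0,0.057,0,0,0,-1],[0,0,0.057,0,0,0,-1],[0,0,0.057,0,0,0,-1]],
  ],
  grip_force=30,
)

```text
time_s: 16.7
ee_pos: [0.43, 0.3057, 0.02]
eef_rot: [3.141, -0.001, 1.879]
force: [-0.2, 0.2, -0.8]
grip_width: 0.011
grip_force: 30.0
```

Run:
```python
from g import *
o=get_obs(); print(o['ee_pos'],o['eef_rot'],o['force'])
rel([.545,.04,.14],np.pi/2+ph)
```

```text
[0.43000294 0.30567493 0.01998605] [ 3.14122652e+00 -1.47639632e-03  1.87880615e+00] [-0.21562443  0.15269982 -0.76801881]
move [-1.1514, 0.1163, -0.4817] [-0.0, -0.0002, 0.0794] rows>= 7
```

>>> play_rows(
  motion=[
    [[0,0,-0.2,0,0,0,-1],[0,0,-0.4,0,0,0,-1],[0,0,-0.48,0,0,0,-1],[-0.2,0,-0.48,0,0,0.02,-1],[-0.98,0.116,-0.48,0,0,0.0794,-1],[-0.98,0.116,-0.48,0,0,0.0794,-1],[-0.98,0.116,-0.48,0,0,0.0794,-1],[-0.98,0.116,-0.48,0,0,0.0794,-1],[-0.98,0.116,-0.48,0,0,0.0794,-1],[-0.98,0.116,-0.48,0,0,0.0794,-1]],
  ],
)

```text
time_s: 17.7
ee_pos: [0.5319, 0.0801, 0.1394]
eef_rot: [-3.141, -0.001, 1.378]
force: [-1.2, -0.4, -1.6]
grip_width: 0.0112
grip_force: 30.0
```

```bash
cat > held.py <<'E'
from g import *
o=get_obs(); print(o['ee_pos'],o['eef_rot'],o['force'],o['grip_width'],o['time_s'])
c=snap('wrist','w14'); P=cloud(c); T=np.linalg.inv(toolT(o)); Q=P@T[:3,:3].T+T[:3,3]
hsv=cv2.cvtColor(c['frame'],cv2.COLOR_RGB2HSV)
m=(hsv[...,0]<20)&(hsv[...,1]>110)&(np.abs(Q[...,1])<.015)&(np.abs(Q[...,2]-.016)<.012)&(np.abs(Q[...,0])<.08)&(c['z_map']>0)
q=Q[m]; print(len(q))
q=Q[(np.abs(Q[...,1])<.02)&(np.abs(Q[...,2]-.016)<.006)&(np.abs(Q[...,0])<.08)&(c['z_map']>0)&m]
print(np.percentile(q,[1,50,99],axis=0).round(4).tolist()); a=np.polyfit(q[:,0],q[:,1],1); z=np.polyfit(q[:,0],q[:,2],1); print('dy/dx deg',np.degrees(a[0]),a[1],'dz/dx deg',np.degrees(z[0]),z[1])
E
python3 held.py
python3 - <<'E'
from g import *
tgt=O+B@np.array([0,.028,.06+.012]); rel(tgt,np.pi/2+ph)
tgt=O+B@np.array([0,.028,.06]); rel(tgt,np.pi/2+ph)
E
```

```text
[0.53194142 0.08011855 0.13938631] [-3.14070632e+00 -1.44189518e-03  1.37811915e+00] [-1.18048821 -0.3521475  -1.63765853] 0.011219350462906428 17.7
2656
[[-0.0404, -0.0058, 0.0128], [0.0134, -0.0004, 0.0142], [0.0576, 0.0055, 0.0156]]
dy/dx deg -0.14964779093143424 -0.00016301113597296722 dz/dx deg 0.12782161461928557 0.014157700231155397
move [-0.1137, 0.0916, 0.1976] [-0.0001, -0.0002, -0.0] rows>= 2
move [-0.1138, 0.0917, 0.2456] [-0.0001, -0.0002, -0.0] rows>= 2
```

>>> play_rows(
  motion=[
    [[-0.1,0.091,0,0,-0.0002,0,-1],[-0.114,0.091,0.1,0,-0.0002,0,-1],[-0.114,0.091,0.19,0,-0.0002,0,-1],[-0.114,0.091,0.19,0,-0.0002,0,-1],[-0.114,0.091,0.19,0,-0.0002,0,-1],[-0.114,0.091,0.19,0,-0.0002,0,-1]],
  ],
)

```text
time_s: 18.35
ee_pos: [0.5493, 0.0494, 0.0935]
eef_rot: [3.14, -0.001, 1.381]
force: [-0.6, -0.4, -0.8]
grip_width: 0.011
grip_force: 30.0
```

Run:
```python
from g import *
o=get_obs(); T=toolT(o); print('tcp rail',(B.T@(T[:3,3]-O)*1e3).round(2),o['force'],o['eef_rot'])
c=snap('wrist','w15'); P=cloud(c); Q=(P-O)@B; ok=c['z_map']>0
tgt=O+B@np.array([-.0001,.028,.0595]); rel(tgt,np.pi/2+ph)
cv2.imwrite('pics/w15c.png',cv2.resize(c['frame'][60:320,180:400,::-1],None,fx=2.3,fy=2.3,interpolation=cv2.INTER_CUBIC))
```

```text
tcp rail [ 0.52 28.55 75.45] [-0.57411721 -0.42997178 -0.80926064] [ 3.14018640e+00 -6.48272806e-04  1.38105873e+00]
move [-0.0015, -0.0028, 0.0636] [0.0002, -0.0001, 0.0002] rows>= 1
```

View pics/w15c.png

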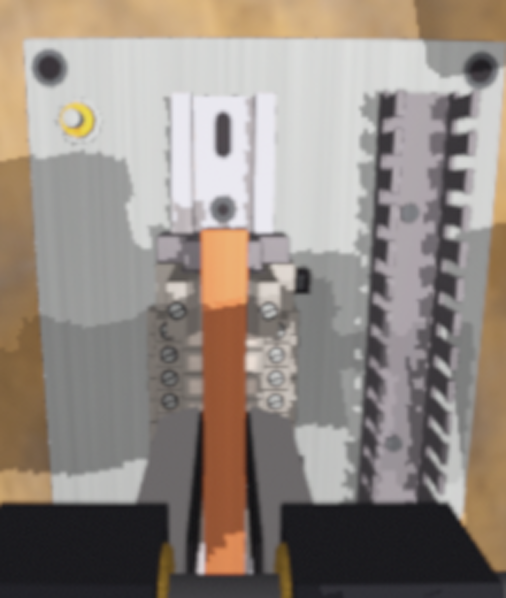

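The bar (u 202–247 in the crop) is lined up over the fixed holder's slot and the terminals. Now I lower it.

>>> play_rows(
  motion=[
    [[0,-0.0015,0.01,0.0002,0,0,-1],[0,-0.0015,0.02,0.0002,0,0,-1],[0,-0.0015,0.03,0.0002,0,0,-1],[0,-0.0015,0.03,0.0002,0,0,-1],[0,-0.0015,0.03,0.0002,0,0,-1]],
  ],
)

```text
time_s: 18.9
ee_pos: [0.5485, 0.0486, 0.0845]
eef_rot: [-3.14, -0.0, 1.38]
force: [-0.1, 0.3, -0.3]
grip_width: 0.0115
grip_force: 30.0
```

```bash
cat > b.py <<'E'
from g import *
o=get_obs(); T=toolT(o); print('tcp rail',(B.T@(T[:3,3]-O)*1e3).round(2),'F',(B.T@o['force']).round(1),o['moment'].round(2),o['eef_rot'].round(4))
for x,z in [(0,.0605),(0,.0600),(0,.0595)]: rel(O+B@np.array([x,.028,z]),np.pi/2+ph)
E
python3 b.py
```

```text
tcp rail [-0.15 27.67 66.51] F [-0.2  0.3 -0.3] [-0.07  0.07 -0.01] [-3.1398e+00 -2.0000e-04  1.3799e+00]
move [0.0013, 0.0006, 0.024] [-0.0003, -0.0, 0.0] rows>= 1
move [0.0013, 0.0006, 0.026] [-0.0003, -0.0, 0.0] rows>= 1
move [0.0013, 0.0006, 0.028] [-0.0003, -0.0, 0.0] rows>= 1
```

>>> play_rows(
  motion=[
    [[0,0.0004,0.008,-0.0003,0,0,-1],[0,0.0004,0.016,-0.0003,0,0,-1],[0,0.0004,0.022,-0.0003,0,0,-1],[0,0.0004,0.025,-0.0003,0,0,-1],[0,0.0004,0.025,-0.0003,0,0,-1],[0,0.0004,0.025,-0.0003,0,0,-1]],
  ],
)

```text
time_s: 19.5
ee_pos: [0.5486, 0.0486, 0.0783]
eef_rot: [3.141, -0.0, 1.38]
force: [0.0, -0.8, -0.7]
grip_width: 0.0111
grip_force: 30.0
```

```bash
python3 b.py
```

```text
tcp rail [-3.000e-02  2.772e+01  6.034e+01] F [ 0.2 -0.8 -0.7] [-0.05  0.03 -0.04] [ 3.1413e+00 -2.0000e-04  1.3799e+00]
move [0.0011, 0.0001, -0.0006] [0.0, -0.0, 0.0] rows>= 1
move [0.0011, 0.0001, 0.0014] [0.0, -0.0, 0.0] rows>= 1
move [0.0011, 0.0001, 0.0034] [0.0, -0.0, 0.0] rows>= 1
```

>>> play_rows(
  motion=[
    [[0,0,0.002,0,0,0,-1],[0,0,0.003,0,0,0,-1],[0,0,0.003,0,0,0,-1]],
  ],
)

```text
time_s: 19.8
ee_pos: [0.5487, 0.0486, 0.0779]
eef_rot: [3.141, -0.0, 1.38]
force: [-1.1, -0.8, 4.9]
grip_width: 0.0114
grip_force: 30.0
```

```bash
python3 b.py
```

```text
tcp rail [4.000e-02 2.771e+01 5.993e+01] F [-1.  -1.   4.9] [-0.05  0.44 -0.03] [ 3.1410e+00 -3.0000e-04  1.3799e+00]
move [0.0012, -0.0002, -0.0023] [0.0001, -0.0, 0.0] rows>= 1
move [0.0012, -0.0002, -0.0003] [0.0001, -0.0, 0.0] rows>= 1
move [0.0012, -0.0002, 0.0017] [0.0001, -0.0, 0.0] rows>= 1
```

The bar touches down on the slot floors at the expected height (59.9 mm). I release it slowly and retreat.

>>> play_rows(
  motion=[
    [[0,0,0,0,0,0,-0.7],[0,0,0,0,0,0,-0.5],[0,0,0,0,0,0,-0.4],[0,0,0,0,0,0,-0.4],[0,0,-0.06,0,0,0,-0.4],[0,0,-0.2,0,0,0,-0.4],[-0.2,0,-0.5,0,0,0,-0.4],[-0.4,0,-0.5,0,0,0,-0.4],[-0.4,0,-0.5,0,0,0,-0.4],[-0.4,0,-0.5,0,0,0,-0.4]],
  ],
  grip_force=10,
)

```text
time_s: 20.8
ee_pos: [0.5298, -0.0522, 0.2045]
eef_rot: [3.138, 0.0, 1.377]
force: [1.0, 0.2, -1.0]
grip_width: 0.0283
grip_force: 0.0
```

Run:
```python
from g import *
o=get_obs(); print(o['ee_pos'],o['force'],o['grip_width'])
c=snap('wrist','w16'); P=cloud(c); ok=c['z_map']>0; L=(P-O)@B
hsv=cv2.cvtColor(c['frame'],cv2.COLOR_RGB2HSV)
m=ok&(hsv[...,0]<20)&(hsv[...,1]>110)&(np.abs(L[...,0])<.02)&(np.abs(L[...,2]-.045)<.008)&(L[...,1]>-.05)&(L[...,1]<.11)
q=L[m]; print(len(q),[np.round(x,2).tolist() for x in cv2.minAreaRect((q[:,:2]*1000).astype(np.float32))])
z=np.polyfit(q[:,1],q[:,2],1); print('top z at -8,28,64',np.polyval(z,[-.008,.028,.064]),'tilt',z[0])
for nm,lo,hi in [('loose',-.03,.004),('fixed',.05,.09)]:
    q=L[ok&~m&(L[...,2]>.047)&(L[...,2]<.054)&(np.abs(L[...,0])<.025)&(L[...,1]>lo)&(L[...,1]<hi)]
    print(nm,len(q),np.percentile(q,[2,98],axis=0).round(4).tolist())
cv2.imwrite('pics/w16c.png',cv2.resize(c['frame'][60:300,180:420,::-1],None,fx=2.5,fy=2.5,interpolation=cv2.INTER_CUBIC))
```

```text
[ 0.52975225 -0.0521961   0.20452006] [ 1.00649205  0.23044172 -1.04612158] 0.02834132626014541
1365 [[0.08, 26.17], [12.61, 118.39], 0.92]
top z at -8,28,64 [0.04577249 0.04579092 0.04580935] tilt 0.0005118372854128936
loose 269 [[-0.0158, -0.0155, 0.0474], [0.0157, -0.0009, 0.0522]]
fixed 327 [[-0.0158, 0.0557, 0.0472], [0.0152, 0.0714, 0.0521]]
```

View pics/w16c.png

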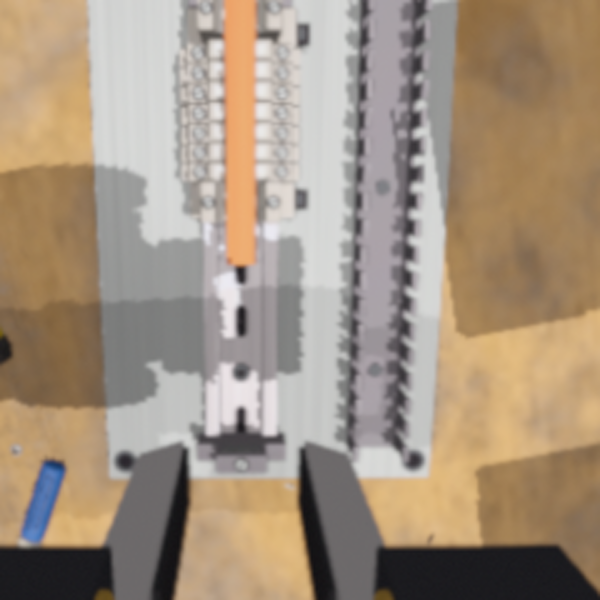

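The bar lies flat in both slots and sticks out past the loose holder to v≈262. The holder sits against the terminals, and the gripper is clear.

```bash
python3 -c "
from station import workorder; print(workorder.hand_in())"
```

```text
the job is handed in; nothing more can be done
None
```

The job is handed in, with no verdict returned: my last measurements show the holder clipped on level and butted to the terminals, the bar lying flat in both slots and sticking out past both holders, and the arm never went near the spare terminal or the tools.

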